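# Couple a trailer drawbar head to the ball on the bench stand and latch it

## Robot

A 6-joint arm with a two-finger parallel gripper is mounted at the origin on the work surface. World frame = base frame: x ahead of the robot, y to its left, z up, the work surface at z = 0. Lengths are in mm, angles in rad, forces in N, time in s.
With the tool pointing down it reaches from about 300 to 775 mm from the base axis. Payload 14.6 kg.
Tool frame: the origin (TCP) lies between the finger pads; the fingertips stand 25 mm ahead of it and the grasp point (between the pads) lies 6 mm ahead of it; z points along the fingers, x is the direction in which the jaws open and shut, and the axes are right-handed (so a half turn about z gives the same grasp; the last joint's range is limited). The gripper opens to 94 mm and grips with 3 to 60 N. Pads are 16 mm wide; open, the fingers measure 119 mm over their backs; the gripper's body (75 mm by 177 mm) begins 78 mm behind the grasp point.
Start: joints at [-1.282, 0.3, 1.521, -0, 1.321, -0.067], TCP at [191.58, -515.545, 230.446] pointing down, gripper open.
Joint ranges: [-3.03, 3.03], [-0.79, 2.21], [0.23, 2.52], [-1.04, 4.18], [0, 3.07], [-2.55, 2.55]. Speed limits (rad/s): [2.22, 2.22, 2.57, 3.14, 3.14, 3.14].

## Interface

Orientations are given as [roll, pitch, yaw] about the fixed x, y, z axes, in that order (R = Rz(yaw) Ry(pitch) Rx(roll)).
In Python, from cell import manip gives the robot as it stands.
- The arm moves only by the tool apply_moves, never from a script. Its argument "series" is a list of rows, each a list of 3 entries, a list of its own where there are three numbers: the shift along the world's x, y, z in cm, then the turn, a rotation vector about the world's x, y, z in rad, then the opening in per cent of the stroke, from 0 (shut) to 100 (fully open). A call has exactly 10 rows; each row is the pose to reach, as a shift and turn from the pose commanded when the call began; what a row does not reach only later rows make up. A row lasts 1/8 s, in which the tool goes at most 62.5 mm and 10.7 degrees, less where a joint would pass 70% of its speed; a pose out of reach is approached as far as the arm can. A call with a gripper value outside its range is refused whole. The fingers move at their own pace and stop on an object; "grip_force" is the grip in N (left out, the last holds). Time passes only in rows, so rows that repeat a pose let the fingers close, or fill a call up. It gives the time, the measured TCP pose, the force and the opening at its end, in the units of the state.
- manip.read_state(): the state, without advancing time (a new reading comes with each control period).
- manip.camera(name): name is "scene" or "top" or "wrist"; returns (picture, depth): 480x640x3 uint8, red, green, blue; 480x640 float32, mm along the optical axis (not along the pixel's ray), 0 where there is no reading.
- manip.camera_info(name): a dict with "intrinsics" (3x3 intrinsics, pixels), "extrinsics" (4x4, takes a point from world to camera coordinates); the wrist camera has in their place "hand_eye" (4x4, takes a point from camera to tool coordinates, whose origin is the TCP and whose axes are the tool frame's). Camera axes: x right, y down, z forward; pixel columns grow to the right and rows downward; lengths in mm; the calibration is good to about 2 mm. A picture is of the moment at which its call begins: read the wrist's pose just before it. camera_info takes no time and is no camera call.
- manip.sign_off(): hands the job in, once; it reports no verdict.
The state is a dict: "clock": time; "joints": joint angles; "qd": joint speeds; "effort": joint torques, N m; "eef_pos": TCP position; "eef_rot": TCP orientation; "wrist_force": force on the tool from outside, world axes, zero at the start; "moment": the same for the moment, N m; "finger_gap": finger opening in mm.
Only numpy, scipy, OpenCV 4.12 (cv2) and the standard library are available. Lean on these libraries where they do the work, as an engineer would, in place of code of your own. Each camera call takes 0.05 s, during which the arm holds its last target.

## Task

Try the rebuilt trailer coupler on the bench stand: set its socket over the ball with the drawbar lying in the saddle, push the head down until it is fully home on the ball, and only then press its latch lever all the way down. Go by feel, because the ball's height in its clamp is not the same each time: do not drop the coupler, press no harder than it needs, let go of everything at the end and leave the other things on the bench where they are.

Things in the scene. Friction and masses are not known exactly. Their poses are not given: they have to be found in the camera images.
- stand: fixed grey steel coupler stand. Origin: centre of the base plate's underside, on the bench; plate 260 (x) x 110 (y) x 10 mm; x runs from the saddle end to the ball end, z up. A coupler that sits on it has its origin straight above this origin and its x the same way, nose over the ball, and is level within 5 degrees
- sleeve (a point): centre of the top of the 44 mm clamp sleeve, at x = +85, z = 38 mm in the stand's frame, axes alike. Out of it stands a 26 mm stem with a steel ball, 50 mm in diameter, straight above this point. The ball's centre is 74 to 94 mm above the bench, different each time, and no reading gives it. A 38 mm collar on the stem ends 30 mm below the ball's centre. The rules call the ball ball_post_c0
- saddle (a point): middle of the saddle post's flat top, at x = -95, z = 60 mm in the stand's frame, axes alike; the post is 30 mm (x) by 76 mm (y), with lips 8 mm high at both y ends that leave 64 mm between them for the 40 mm drawbar
- coupler: loose steel trailer coupler, 0.77 to 0.98 kg, 236 mm long, lying as it is used. Origin: on its underside (z = 0), midway along; x to the nose, z up. Hold it by the 40 x 40 mm drawbar stub, bare from x = -20 to -117, z = 0 to 40; the raised lever overhangs as far back as x = -2, up to z = 102. Centre of mass near x = -27. The round head, 69 mm across, has its axis at x = +85
- socket (a point): centre of the socket, where the ball's centre lies when home: x = +85, z = 20 mm in the coupler's frame, axes alike. The socket opens down, 52.4 mm wide, 45 mm deep from the rim (z = 0). Two spring pads in its sides meet the ball 11 to 14 mm before home and carry the coupler's weight, so that, let go, the head stays perched up to 14 mm too high
- boss (a point): middle of the flat boss, 26 mm across, on top of the head: x = +85, z = 54 mm in the coupler's frame, axes alike; the place to push the head home. The push needed rises to 10 to 23 N, falls off a little while the pads slide round the ball, and then the socket's roof stops dead on the ball. In the rules coupler_c7 is the roof, coupler_c8 the boss
- drawbar_tail (a point): point on the underside of the drawbar stub that rests on the saddle: at x = -95, y = 0, z = 0 in the coupler's frame, axes alike
- latch (a joint): angle of the latch lever on the coupler: 0 shut (lying back along the drawbar), 0.8 fully up; starts at 0.60 to 0.76, rising backwards from its pin, which lies along y at x = +49, z = 54 mm in the coupler's frame. Stiff hinge (0.25 N m), it stays where left; 5 to 12 N at its end move it. Its hook swings under the ball as it shuts and is stopped by a ball that is not home
- lever_tip (a point): top of the rolled end of the latch lever (in the rules latch_c0 is its flat part, latch_c1 the roll), 58 mm along the lever from its pin and 9 mm above the line through the pin; the roll is 10 mm thick, 32 mm wide. With the lever shut it is at x = -9, z = 63 mm in the coupler's frame; raised it is higher and farther forward
- wrench: bystander, leave it where it is: open-ended wrench, 220 mm long, flat on the bench
- hammer: bystander, leave it where it is: hammer with a wooden handle, 300 mm long, flat on the bench
- grease_tin: bystander, leave it where it is: upright plain tin, 84 mm across, 85 mm high
- towing_eye: bystander, leave it where it is: towing eye, a steel ring 68 mm across with a flat shank, 157 mm long, 18 mm high
- timber: bystander, leave it where it is: wooden packing block 140 x 70 x 45 mm
- hitch_pin: bystander, leave it where it is: bent steel hitch pin, 13 mm thick, about 115 mm long
- spacer: bystander, leave it where it is: steel spacer ring, 38 mm across, 22 mm high
Mind the look-alikes: they are no part of the job. What is shaped like the coupler but red is not meant.

How it is judged (in metres and radians):
On the way:
1. the coupler is fully home on the ball while its lever is still up (z of ball_post_c0 in the frame of socket above -0.002 m and horizontal distance between ball_post_c0 and socket below 0.004 m and value of joint latch above 0.57 rad), for 0.2 s.
At the end, for the whole second after the job is handed in: The coupler is home (ball's centre no more than 2 mm below the socket's centre and within 4 mm of it sideways), the drawbar lies in the saddle (its tail point within 16 mm of the saddle's middle line and less than 6 mm above it), the lever is shut to within 0.06 rad, and the coupler is at rest (z of ball_post_c0 in the frame of socket above -0.002 m and horizontal distance between ball_post_c0 and socket below 0.004 m and y of drawbar_tail in the frame of saddle between -0.016 and 0.016 m and z of drawbar_tail in the frame of saddle below 0.006 m and value of joint latch below 0.06 rad and linear speed of coupler below 0.01 m/s); the robot touches nothing.
It fails at once if the top of the head is pushed with over 36 N (contact force between the fingers and coupler_c7 above 36 N or contact force between the fingers and coupler_c8 above 36 N).
It fails at once if the coupler is dropped on to the ball (moves faster than 0.25 m/s with its socket's centre within 30 mm of the ball's) (distance between ball_post_c0 and socket below 0.03 m and linear speed of coupler above 0.25 m/s).
It fails at once if the coupler is dropped or forced on the stand's plate or saddle with over 30 N (contact force between stand and coupler above 30 N).
It fails at once if the lever is pressed with over 40 N (contact force between the fingers and latch_c0 above 40 N or contact force between the fingers and latch_c1 above 40 N).
It fails at once if one of the other things is shifted by over 30 mm (distance of any of wrench, hammer, grease_tin, towing_eye, timber, hitch_pin, spacer from where it was at the start of the episode above 0.03 m).
It also fails if it takes over 66 s, if anything falls off the work surface, if the arm or the gripper's body presses on something with over 40 N, if the wrist force passes 120 N, or if a joint passes its speed limit or range.

## Working session

There is one attempt and no reset: what is moved stays moved. The work goes in short steps, Python scripts to look and compute and a tool call to move; the robot and the scene stay as the last step left them, time stands still between calls to the robot, and variables do not carry over. Pictures are saved under pics/ and viewed, and the job is handed in when it is done.

Besides the shell and the picture viewer there is one more tool, called as name(argument=value, ...), one argument or row to a line, values as JSON. apply_moves: Moves the arm, as the interface text tells. Its arguments: {"type":"object","properties":{"series":{"type":"array","items":{"type":"array"}},"grip_force":{"type":"number"}},"required":["series"]}

```bash
ls -la; mkdir -p pics; cat > h.py <<'E'
import numpy as np, cv2
from cell import manip
def save(n,im): cv2.imwrite('pics/'+n, im[...,::-1] if im.ndim==3 else im)
E
python3 - <<'E'
from h import *
s=manip.read_state(); print(s)
for c in ['scene','top']:
    im,d=manip.camera(c); save(c+'0.png',im); np.savez('pics/'+c+'0.npz',im=im,d=d)
    print(c,manip.camera_info(c))
print(manip.camera_info('wrist'))
E
```

```text
total 12
drwxr-xr-x  3 agent agent 4096 Dec  6 16:03 .
drwxr-xr-x 23 root  root  4096 Dec  6 16:03 ..
drwxr-xr-x  2 agent agent 4096 Dec  6 16:03 pics
{'clock': 0.0, 'joints': array([-1.28158493e+00,  3.00503000e-01,  1.52155818e+00, -1.55296366e-05,
        1.32071628e+00, -6.66161448e-02]), 'qd': array([-0.00166524,  0.00081777,  0.00016855,  0.00072893, -0.00141305,
        0.00026358]), 'effort': array([ 1.71175066e-04, -5.31809986e+01, -3.52742887e+01,  7.08244415e-02,
        2.43518804e-02, -6.75940259e-05]), 'eef_pos': array([ 191.52136202, -515.33247169,  229.87850644]), 'eef_rot': array([-3.14152879e+00,  1.18318246e-03, -1.21496489e+00]), 'wrist_force': array([ 0.48531966,  0.79736337, -0.42307694]), 'moment': array([ 0.00234103, -0.03473255,  0.00715484]), 'finger_gap': 93.61036920013056}
scene {'intrinsics': array([[461.81919277,   0.        , 316.49177615],
       [  0.        , 461.81919277, 242.08445125],
       [  0.        ,   0.        ,   1.        ]]), 'extrinsics': array([[ 7.40874535e-01,  6.71625401e-01,  4.92387852e-03,
        -3.37734056e+02],
       [ 4.36
[... 597 characters left out ...]
02],
       [ 1.81470786e-01, -3.23191357e-03, -9.83391025e-01,
         1.52435864e+03],
       [ 0.00000000e+00,  0.00000000e+00,  0.00000000e+00,
         1.00000000e+00]])}
{'intrinsics': array([[361.26917698,   0.        , 314.24200688],
       [  0.        , 361.26917698, 244.97774353],
       [  0.        ,   0.        ,   1.        ]]), 'hand_eye': array([[ 9.99999037e-01,  2.35841506e-04,  1.36785647e-03,
        -9.36790810e-02],
       [-5.56891374e-04,  9.70837484e-01,  2.39737919e-01,
        -6.95932023e+01],
       [-1.27142618e-03, -2.39738450e-01,  9.70836680e-01,
        -1.53449467e+02],
       [ 0.00000000e+00,  0.00000000e+00,  0.00000000e+00,
         1.00000000e+00]])}
```

View pics/scene0.png

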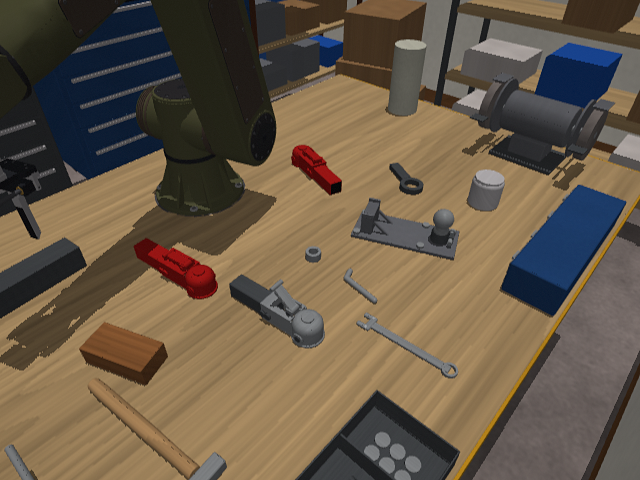

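View pics/top0.png

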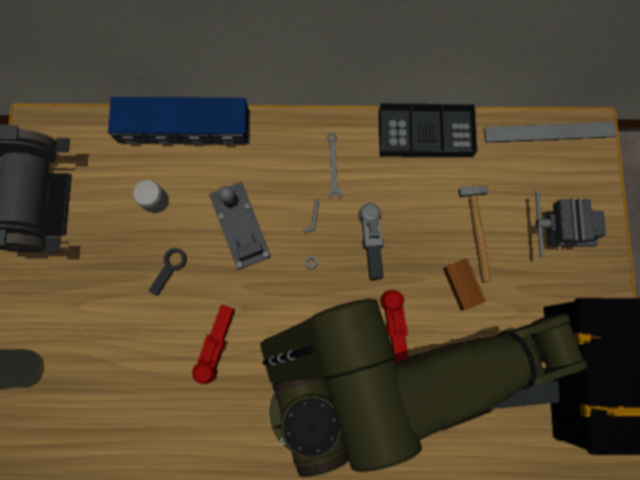

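The top view shows three coupler shapes: grey at (372,240), red at (213,345) and red at (395,325). The grey one is the coupler meant, because red is ruled out. The stand is at (240,225), with its ball end at (228,195) and its saddle at (247,247). Next I'll take an enlarged crop and measure.

```bash
cat >> h.py <<'E'
def cloud(name,d,info=None):
    info=info or manip.camera_info(name)
    K=info['intrinsics'];E=info['extrinsics']
    v,u=np.mgrid[0:480,0:640]
    P=np.stack([(u-K[0,2])/K[0,0]*d,(v-K[1,2])/K[1,1]*d,d],-1)
    return (P-E[:3,3])@E[:3,:3]
def proj(name,p):
    i=manip.camera_info(name);c=i['extrinsics'][:3,:3]@np.asarray(p,float)+i['extrinsics'][:3,3]
    q=i['intrinsics']@c;return q[:2]/q[2]
E
python3 - <<'E'
from h import *
z=np.load('pics/top0.npz');im,d=z['im'],z['d'];P=cloud('top',d)
a=cv2.resize(im[160:300,190:290],None,fx=4,fy=4,interpolation=cv2.INTER_CUBIC)
b=cv2.resize(im[160:300,330:430],None,fx=4,fy=4,interpolation=cv2.INTER_CUBIC)
save('crop.png',np.hstack([a,b]))
Z=P[...,2]
print('bench',np.median(Z[260:290,270:350]))
for nm,(u0,u1,v0,v1) in dict(coup=(350,392,195,285),stand=(200,280,175,275)).items():
    m=np.zeros(Z.shape,bool);m[v0:v1,u0:u1]=1
    for lo,hi in [(6,14),(15,30),(30,46),(46,58),(58,72),(72,130)]:
        k=m&(Z>lo)&(Z<hi)
        if k.sum()>5:
            r=cv2.minAreaRect(P[k][:,:2].astype(np.float32)); print(nm,lo,hi,k.sum(),np.round(P[k].mean(0),1),np.round(r[0],1),np.round(r[1],1),round(r[2],2),P[k][:,2].max())
z=np.load('pics/scene0.npz');im2=z['im']
save('crop2.png',np.hstack([cv2.resize(im2[185:275,335:475],(560,360),interpolation=cv2.INTER_CUBIC)]))
save('crop3.png',cv2.resize(im2[265:355,220:340],(640,480),interpolation=cv2.INTER_CUBIC))
E
```

```text
bench -0.8404996510468534
coup 6 14 93 [ 501.3 -171.7    7.6] [ 512.9 -181.2] [127.6 276.9] 89.62 13.360329256589793
coup 15 30 96 [ 496. -169.   24.] [ 488.6 -181.4] [210.5  68.7] 3.35 29.934129415026252
coup 30 46 656 [ 472.3 -184.4   39.9] [ 499.6 -180.1] [234.1  65.5] 2.82 45.992666972860526
coup 46 58 387 [ 548.2 -177.9   49.7] [ 509.3 -180.5] [210.6  53.4] 4.18 57.99351146653233
coup 58 72 59 [ 548.9 -178.9   63.5] [ 559.  -178.5] [33.8 48.3] 88.94 71.87555240134444
coup 72 130 87 [ 517.  -181.7   88.8] [ 522.8 -183.4] [32.5 39.5] 89.44 104.16874024110734
stand 6 14 1661 [552.6 225.6   9.5] [557.9 225. ] [315.9 245. ] 0.97 13.98065282358658
stand 15 30 242 [538.1 219.6  18.8] [550.6 226.2] [255.5 104.9] 21.72 29.976165211154374
stand 30 46 77 [535.1 216.6  37.9] [557.7 217.6] [228.3  72. ] 16.98 44.95319118209548
stand 46 58 115 [471.  195.2  54.6] [527.6 228.1] [183.2  72.6] 29.41 57.95676475979335
stand 58 72 172 [473.9 193.1  62.6] [538.9 221.7] [191.8  76. ] 22.43 71.99547045800213
stand 72 130 212 [625.2 255.1  90.3] [549.  231.4] [215.7  70.3] 25.26 108.04683604943726
```

View pics/crop.png

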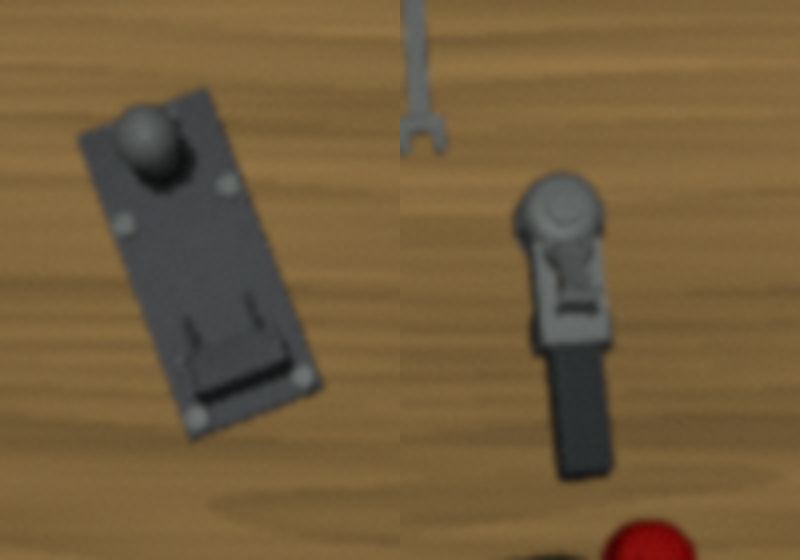

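View pics/crop3.png

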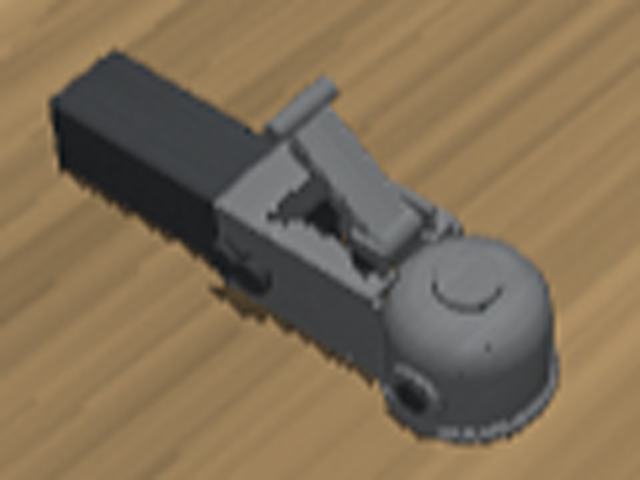

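View pics/crop2.png

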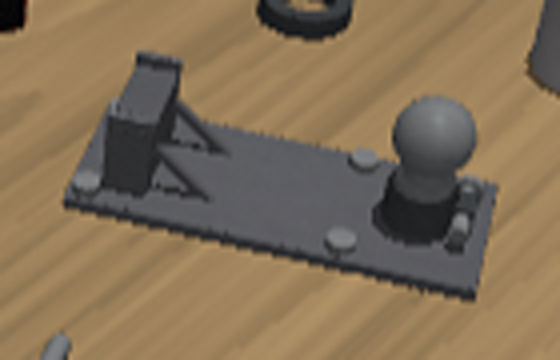

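The crops confirm it. On the right, the grey coupler has a dark drawbar, a raised lever and a round head at about top px (372,212). On the left is the stand, with the ball at about (228,196) and the saddle at about (248,248). Now I'll get precise poses.

```bash
cat > fit.py <<'E'
from h import *
from scipy.optimize import least_squares
def rect(pts): 
    r=cv2.minAreaRect(pts.astype(np.float32)); return np.round(r[0],1),np.round(r[1],1),round(r[2],2)
z=np.load('pics/top0.npz');im,d=z['im'].astype(int),z['d'];P=cloud('top',d);Z=P[...,2]
V=im.max(-1);S=(im.max(-1)-im.min(-1))
def rays(name,uv,zp):
    i=manip.camera_info(name);K,E=i['intrinsics'],i['extrinsics']
    c=-E[:3,:3].T@E[:3,3]; u=np.c_[(uv[:,0]-K[0,2])/K[0,0],(uv[:,1]-K[1,2])/K[1,1],np.ones(len(uv))]@E[:3,:3]
    return c+u*((zp-c[2])/u[:,2])[:,None]
# colour masks
for nm,(u0,u1,v0,v1),zp in [('stand',(200,280,175,275),10),('coup',(350,392,195,285),40)]:
    m=np.zeros(Z.shape,np.uint8);m[v0:v1,u0:u1]=(S<25)[v0:v1,u0:u1]
    n,l,st,ce=cv2.connectedComponentsWithStats(m);k=1+st[1:,4].argmax();m=(l==k).astype(np.uint8)
    c=max(cv2.findContours(m,0,1)[0],key=len)[:,0].astype(float)
    print(nm,st[k],rect(rays('top',c,zp)[:,:2]))
    if nm=='coup':
        v,u=np.nonzero(m&(V<70)&(np.arange(480)[:,None]>240)); 
        w=rays('top',np.c_[u,v],40.); print('drawbar',len(u),rect(w[:,:2]),w.mean(0))
# drawbar via depth
u0,u1,v0,v1=350,392,240,290
k=np.zeros(Z.shape,bool);k[v0:v1,u0:u1]=1;k&=(Z>34)&(Z<45)
w=P[k]; print('drawbar depth',len(w),rect(w[:,:2]),w.mean(0)); 
q=w[:,:2]-w[:,:2].mean(0);uu,ss,vt=np.linalg.svd(q);print('dir',np.degrees(np.arctan2(*(vt[0]*np.sign(vt[0,0]))[::-1])))
# spheres from both cameras
for name,box in [('top',(205,250,175,218)),('scene',(425,460,205,240))]:
    zz=np.load(f'pics/{name}0.npz');Q=cloud(name,zz['d'])
    k=np.zeros(Z.shape,bool);k[box[2]:box[3],box[0]:box[1]]=1;k&=(Q[...,2]>72)&(Q[...,2]<125)
    w=Q[k];
    f=lambda p:np.linalg.norm(w-p,axis=1)-25
    r=least_squares(f,w.mean(0)-[0,0,15],loss='soft_l1'); print('ball',name,k.sum(),r.x,np.abs(r.fun).mean())
# head boss
k=np.zeros(Z.shape,bool);k[195:232,350:392]=1;k&=(Z>30);w=P[k]
print('head',k.sum(),rect(w[:,:2]),np.percentile(w[:,2],[50,90,98]))
E
python3 fit.py
```

```text
stand [ 210  182   60   88 2855] (array([555.4, 226.1]), array([263.7, 108.5]), 22.03)
coup [ 359  203   24   77 1264] (array([ 499.2, -179.2]), array([234.8,  65.7]), 2.91)
drawbar 487 (array([ 439.6, -182.2]), array([ 57.4, 115.3]), 89.28) [ 436.27743126 -186.80670584   40.        ]
drawbar depth 413 (array([ 444.2, -191.4]), array([120.3,  53.7]), 7.07) [ 438.7269467  -187.95097083   39.34109331]
dir 5.373064700991031
ball top 208 [632.90965432 258.79508975  74.42337475] 1.921793588113508
ball scene 290 [633.81994371 260.75594905  74.95257829] 1.2197837560442735
head 502 (array([ 390.5, -118.2]), array([ 77.3, 468.7]), 71.3) [49.0853408  69.87899145 87.91208579]
```

apply_moves(
  series=[
    [[4,5,-0.5],[0,0,-0.04],100],
    [[8,10,-1],[0,0,-0.08],100],
    [[12,15,-1.5],[0,0,-0.12],100],
    [[16,20,-2],[0,0,-0.16],100],
    [[20,25,-2.5],[0,0,-0.2],100],
    [[23.5,29.3,-3],[0,0,-0.24],100],
    [[26,32.3,-3],[0,0,-0.28],100],
    [[26.7,33.2,-3],[0,0,-0.28],100],
    [[26.7,33.2,-3],[0,0,-0.28],100],
    [[26.7,33.2,-3],[0,0,-0.28],100],
  ],
  grip_force=60,
)

```text
clock: 1.35
eef_pos: [457.9, -184.5, 200.4]
eef_rot: [3.141, -0.0, -1.496]
wrist_force: [0.5, -0.2, 0.9]
finger_gap: 93.9
```

```bash
cat >> h.py <<'E'
from scipy.spatial.transform import Rotation as Ro
def wrist(tag):
    s=manip.read_state(); im,d=manip.camera('wrist'); i=manip.camera_info('wrist')
    T=np.eye(4);T[:3,:3]=Ro.from_euler('xyz',s['eef_rot']).as_matrix();T[:3,3]=s['eef_pos']
    C=T@i['hand_eye']; E=np.linalg.inv(C)
    np.savez(f'pics/{tag}.npz',im=im,d=d,K=i['intrinsics'],E=E); save(tag+'.png',im); return im,d,i['intrinsics'],E,s
def cast(K,E,uv,zp):
    uv=np.atleast_2d(uv);c=-E[:3,:3].T@E[:3,3]; u=np.c_[(uv[:,0]-K[0,2])/K[0,0],(uv[:,1]-K[1,2])/K[1,1],np.ones(len(uv))]@E[:3,:3]
    return c+u*((zp-c[2])/u[:,2])[:,None]
E
python3 - <<'E'
from h import *
im,d,K,E,s=wrist('w1'); print(s['eef_pos'],s['eef_rot'],s['clock'],s['wrist_force'])
E
```

```text
[ 457.93178122 -184.54752881  200.40274027] [ 3.14135258e+00 -4.27084803e-05 -1.49588003e+00] 1.35 [ 0.47134977 -0.24530618  0.94429818]
```

View pics/w1.png

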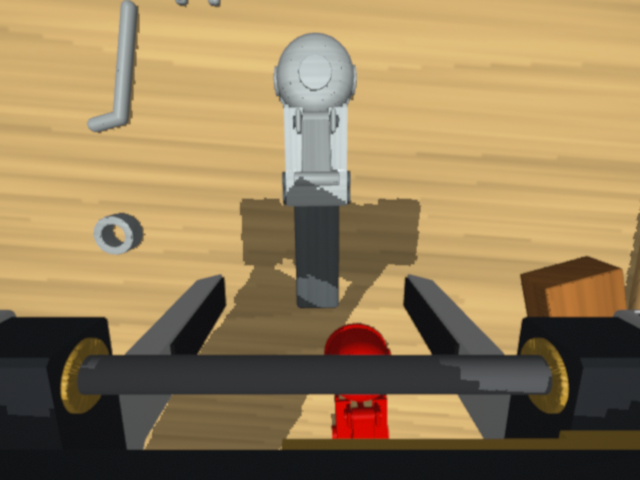

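```bash
python3 - <<'E'
from h import *
z=np.load('pics/w1.npz');im,d,K,E=z['im'],z['d'],z['K'],z['E']
print('tcp px',(lambda c:(K@c/c[2])[:2])(E[:3,:3]@np.array([457.9,-184.5,200.4])+E[:3,3]),'cam',-E[:3,:3].T@E[:3,3])
for uv in [(315,72),(120,233),(297,306),(338,306)]:
    u,v=uv; print(uv,d[v,u],cast(K,E,uv,54 if v<100 else 40).round(1))
    c=np.array([(u-K[0,2])/K[0,0],(v-K[1,2])/K[1,1],1])*d[v,u]; print('   depth pt',((c-E[:3,3])@E[:3,:3]).round(1))
print('tip depths',d[285,222],d[285,408],d[375,320])
t=np.load('pics/top0.npz');P=cloud('top',t['d'])
print('top spacer',P[262,311],'boss approx',P[211,371], cast(manip.camera_info('top')['intrinsics'],manip.camera_info('top')['extrinsics'],(311.5,262.5),22))
E
```

```text
tcp px [314.03108716 312.20200309] cam [ 527.31565322 -179.16070834  353.83564715]
(315, 72) 276.65198 [[ 589.4 -175.4   54. ]]
   depth pt [ 589.5 -175.4   53.5]
(120, 233) 363.06198 [[448.1 -12.8  40. ]]
   depth pt [437.5   9.4  -1.8]
(297, 306) 381.55502 [[ 390.4 -173.8   40. ]]
   depth pt [ 372.4 -173.    -1.2]
(338, 306) 382.0879 [[ 393.2 -211.9   40. ]]
   depth pt [ 375.5 -216.3   -1.6]
tip depths 183.49359 180.74437 73.13001
top spacer [440.08186654   2.74826712  -5.85310263] boss approx [ 587.34129125 -178.27404079   54.67290663] [[434.01095224   1.06296865  22.        ]]
```

```bash
python3 - <<'E'
from h import *
z=np.load('pics/w1.npz');im,d,K,E=z['im'],z['d'],z['K'],z['E']
v,u=np.mgrid[0:480,0:640];c=np.stack([(u-K[0,2])/K[0,0]*d,(v-K[1,2])/K[1,1]*d,d],-1);P=(c-E[:3,3])@E[:3,:3];Z=P[...,2]
print('bench',np.median(Z[240:330,440:500]))
k=np.zeros(Z.shape,bool);k[212:312,280:350]=1;k&=(Z>35)&(Z<44)
w=P[k];print(len(w),w.mean(0),w[:,0].min(),w[:,0].max())
r=cv2.minAreaRect(w[:,:2].astype(np.float32));print(r)
# per-x-slice centre of drawbar
xs=np.arange(405,475,5);cs=[]
for x in xs:
    q=w[np.abs(w[:,0]-x)<2.5][:,1];cs.append((q.min()+q.max())/2);
p=np.polyfit(xs,cs,1);print(np.round(cs,1),'yaw',np.degrees(np.arctan(p[0])))
k=np.zeros(Z.shape,bool);k[30:115,270:360]=1
b=P[k&(Z>52.5)&(Z<56)];print('boss',len(b),b.mean(0),cv2.minEnclosingCircle(b[:,:2].astype(np.float32)))
h=P[k&(Z>20)];print('head',cv2.minEnclosingCircle(h[h[:,0]>575][:,:2].astype(np.float32)))
print('yaw tail->boss',)
k=np.zeros(Z.shape,bool);k[170:186,293:342]=1;l=P[k&(Z>75)];print('lever roll',l.mean(0),l[:,2].max(),l.min(0),l.max(0))
E
```

```text
bench -0.615487559654556
4152 [ 436.72435444 -188.83984706   38.93577198] 387.8181634916694 481.1114727896191
((434.35980224609375, -189.143310546875), (91.85365295410156, 40.06348419189453), 5.005302429199219)
[-191.4 -191.  -190.6 -190.3 -189.8 -189.5 -189.1 -188.2 -187.8 -187.4
 -187.1 -186.7 -186.7 -186.4] yaw 4.722319423526429
boss 760 [ 589.53128109 -175.42904604   53.38388275] ((580.6446533203125, -181.9092254638672), 24.46103858947754)
head ((590.8963623046875, -175.39881896972656), 35.6097297668457)
yaw tail->boss
lever roll [ 512.93037277 -181.98047072   97.14063474] 353.83564714855436 [ 506.18682711 -198.2471014    86.28246938] [ 527.31565322 -166.09393376  353.83564715]
```

apply_moves(
  series=[
    [[0.7,-0.2,-4],[0,0,0.012],100],
    [[0.7,-0.2,-9],[0,0,0.012],100],
    [[0.7,-0.2,-13],[0,0,0.012],100],
    [[0.7,-0.2,-16],[0,0,0.012],100],
    [[0.7,-0.2,-17],[0,0,0.012],100],
    [[0.7,-0.2,-17],[0,0,0.012],100],
    [[0.7,-0.2,-17],[0,0,0.012],0],
    [[0.7,-0.2,-17],[0,0,0.012],0],
    [[0.7,-0.2,-17],[0,0,0.012],0],
    [[0.7,-0.2,-17],[0,0,0.012],0],
  ],
  grip_force=60,
)

```text
clock: 2.65
eef_pos: [465.7, -185.5, 30.7]
eef_rot: [-3.141, -0.0, -1.483]
wrist_force: [-0.1, 0.6, 1.1]
finger_gap: 57.5
```

apply_moves(
  series=[
    [[0,0,0],[0,0,0],0],
    [[0,0,0],[0,0,0],0],
    [[0,0,0],[0,0,0],0],
    [[0,0,0],[0,0,0],0],
    [[0,0,0],[0,0,0],0],
    [[0,0,0.5],[0,0,0],0],
    [[0,0,1.2],[0,0,0],0],
    [[0,0,2.2],[0,0,0],0],
    [[0,0,3],[0,0,0],0],
    [[0,0,3],[0,0,0],0],
  ],
)

```text
clock: 3.9
eef_pos: [465.9, -185.7, 61.2]
eef_rot: [-3.14, -0.001, -1.483]
wrist_force: [-0.0, 0.5, -9.8]
finger_gap: 39.3
```

```bash
cat > tilt.py <<'E'
from h import *
def tilt(tag):
    im,d,K,E,s=wrist(tag)
    v,u=np.mgrid[0:480,0:640];c=np.stack([(u-K[0,2])/K[0,0]*d,(v-K[1,2])/K[1,1]*d,d],-1);P=(c-E[:3,3])@E[:3,:3]
    return im,d,K,E,s,P
E
python3 - <<'E'
from tilt import *
im,d,K,E,s,P=tilt('w2');print(s['eef_pos'],s['wrist_force'],s['moment'],s['finger_gap'],s['clock'])
E
```

```text
[ 465.90508815 -185.70629937   61.24073413] [-0.03731468  0.53341137 -9.84951296] [-0.00694768  0.19062042  0.01207218] 39.299722675796296 3.9
```

View pics/w2.png

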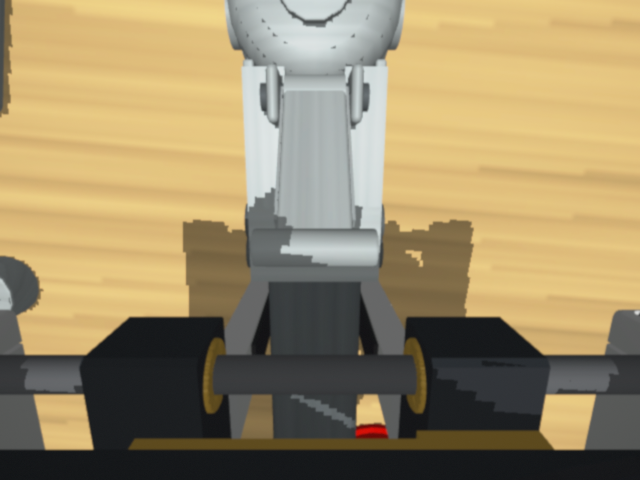

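```bash
python3 - <<'E'
from h import *
def load(t):
    z=np.load(f'pics/{t}.npz');d,K,E=z['d'],z['K'],z['E']
    v,u=np.mgrid[0:480,0:640];c=np.stack([(u-K[0,2])/K[0,0]*d,(v-K[1,2])/K[1,1]*d,d],-1);return (c-E[:3,3])@E[:3,:3]
P=load('w2')
for nm,(a,b,c,e) in dict(L=(90,220,250,262),R=(90,220,370,382),bar=(284,340,280,350)).items():
    w=P[a:b,c:e].reshape(-1,3); w=w[(w[:,2]>60)&(w[:,2]<90)]
    A=np.c_[w[:,0]-500,np.ones(len(w))];s=np.linalg.lstsq(A,w[:,2],rcond=None)[0];r=np.abs(A@s-w[:,2]);k=r<2;s=np.linalg.lstsq(A[k],w[k][:,2],rcond=None)[0]
    print(nm,len(w),np.degrees(s[0]),s[1],w[:,2].min(),w[:,2].max())
P=load('w1')
w=P[110:175,287:296].reshape(-1,3);print('w1 L',np.polyfit(w[:,0]-500,w[:,2],1))
b=load('w2')[0:22,285:345].reshape(-1,3);print('boss',b.mean(0))
E
```

```text
L 1554 0.05704633581681479 77.87813935698425 75.50809439339581 89.45538640262227
R 1553 -0.09988646066029665 78.0591876984758 60.188491798948625 80.4104043437727
bar 3912 0.15390520806337057 69.97416238958569 67.75437275283382 71.83622357095312
w1 L [-0.08248253 52.86271861]
boss [ 580.40897389 -175.65962562   83.85155088]
```

apply_moves(
  series=[
    [[0,0,3],[0,0,0],0],
    [[0,1,8],[0,0,0.03],0],
    [[1.5,4,12],[0,0,0.07],0],
    [[3,8,13],[0,0,0.12],0],
    [[4.5,12.5,13],[0,0,0.17],0],
    [[6.2,17,13],[0,0,0.21],0],
    [[7.8,21.5,13],[0,0,0.25],0],
    [[9.2,25.5,13],[0,0,0.28],0],
    [[10,27.5,13],[0,0,0.297],0],
    [[10.1,27.8,13],[0,0,0.297],0],
  ],
)

```text
clock: 5.2
eef_pos: [566.5, 93.3, 189.8]
eef_rot: [3.14, 0.0, -1.185]
wrist_force: [0.4, -0.4, -9.4]
finger_gap: 39.3
```

```bash
python3 - <<'E'
from tilt import *
im,d,K,E,s,P=tilt('w3');print(s['eef_pos'],s['eef_rot'],s['wrist_force'],s['moment'],s['finger_gap'],s['clock'],abs(s['qd']).max())
E
```

```text
[566.52936302  93.26923777 189.75580302] [ 3.14047456e+00  2.96152926e-04 -1.18463134e+00] [ 0.35664893 -0.38223679 -9.35205207] [-0.0901461   0.16180118 -0.00949424] 39.31478109850248 5.2 0.03502510245504712
```

View pics/w3.png

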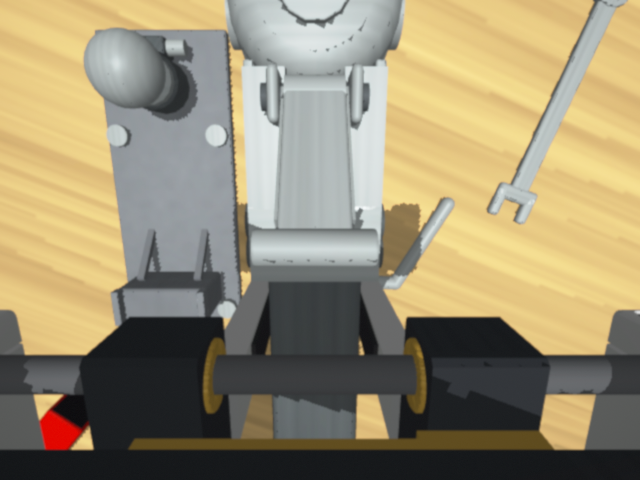

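The wrist view shows the stand beside the held coupler: ball at (124,67), plate on the left, saddle post at (165,300). The coupler hasn't moved in the grip.

```bash
python3 - <<'E'
from h import *
from scipy.optimize import least_squares
z=np.load('pics/w3.npz');im,d,K,E=z['im'],z['d'],z['K'],z['E']
v,u=np.mgrid[0:480,0:640];c=np.stack([(u-K[0,2])/K[0,0]*d,(v-K[1,2])/K[1,1]*d,d],-1);P=(c-E[:3,3])@E[:3,:3];Z=P[...,2]
bx=lambda a,b,c_,e:(v>=a)&(v<b)&(u>=c_)&(u<e)
print('bench',np.median(Z[230:300,500:600]),'plate',np.median(Z[150:200,150:210]))
k=bx(25,105,84,165)&(Z>70)&(Z<130);w=P[k]
f=lambda p:np.linalg.norm(w-p,axis=1)-25
r=least_squares(f,[633,259,80],loss='soft_l1',f_scale=.5);print('ball',len(w),r.x,np.abs(r.fun).mean(),'top',np.sort(w[:,2])[-20:].mean())
g=lambda p:np.linalg.norm(w-p[:3],axis=1)-p[3]
r=least_squares(g,[633,259,80,25],loss='soft_l1',f_scale=.5);print('free R',r.x)
# plate
k=bx(20,320,84,245)&(Z>6)&(Z<13);w=P[k];r=cv2.minAreaRect(w[:,:2].astype(np.float32));print('plate',r)
# edges: right edge of plate along rows
R=Ro.from_euler('z',-np.radians(22)).as_matrix()
q=w@R.T
print('bounds',q.min(0),q.max(0))
R2=q
ys=[];xs=[]
for x in np.arange(q[:,0].min()+20,q[:,0].max()-20,8):
    t=q[np.abs(q[:,0]-x)<4];xs.append(x);ys.append([t[:,1].min(),t[:,1].max()])
xs=np.array(xs);ys=np.array(ys);print(np.c_[xs,ys].round(1)); 
# saddle top
k=bx(270,325,100,215)&(Z>55)&(Z<64);w=P[k]@R.T;print('saddle',len(w),w.min(0),w.max(0),np.median(w,0))
k=bx(270,325,100,215)&(Z>65)&(Z<74);w=P[k]@R.T;print('lips',len(w),w.min(0),w.max(0),np.median(w,0))
E
```

```text
bench -0.5909449107299454 plate 8.961898933679958
ball 4988 [635.82845625 260.1693641   73.7188683 ] 0.45360346701014076 top 99.88528413328899
free R [635.84383681 260.00799815  74.10185224  24.69344213]
plate ((558.1170043945312, 228.00340270996094), (258.5661315917969, 110.33148193359375), 22.17388343811035)
bounds [473.69520273 -53.07291295   6.00693721] [732.33144917  57.36965547  12.98360889]
[[493.7 -52.8 -33.6]
 [501.7 -53.1 -35.3]
 [509.7 -52.8  56. ]
 [517.7 -52.9  57.2]
 [525.7 -53.1  56.6]
 [533.7 -52.7  56.7]
 [541.7 -52.9  57.1]
 [549.7 -52.9  56.7]
 [557.7 -52.9  56.5]
 [565.7 -52.8  56.5]
 [573.7 -52.8  56.9]
 [581.7 -52.8  57. ]
 [589.7 -52.8  56.9]
 [597.7 -52.5  56.8]
 [605.7 -52.5  57. ]
 [613.7 -52.7  57.1]
 [621.7 -52.7  56.8]
 [629.7 -52.7  57. ]
 [637.7 -52.6  57. ]
 [645.7 -52.5  38.6]
 [653.7 -52.3  57.1]
 [661.7 -52.5  57. ]
 [669.7 -52.5  57.4]
 [677.7 -52.5  56.9]
 [685.7 -52.6 -17.5]
 [693.7 -52.5 -16.2]
 [701.7 -52.3  -8.5]
 [709.7 -52.5  -5.2]]
saddle 2375 [494.08668395 -36.18788417  55.00539665] [522.84433875  39.96003205  63.99679136] [510.67199448   3.96218232  58.89442928]
lips 451 [492.91086456 -36.02723656  65.01655505] [522.41770582  40.42052076  69.35488836] [510.15898925  34.55845963  66.80171479]
```

apply_moves(
  series=[
    [[-0.8,2,0],[0,0,0],0],
    [[-1.8,5,0],[0.003,-0.008,0],0],
    [[-3,8,0],[0.006,-0.016,0],0],
    [[-4,10.5,0],[0.01,-0.024,0],0],
    [[-4.55,12,0],[0.013,-0.032,0],0],
    [[-4.55,12,-1.5],[0.013,-0.032,0],0],
    [[-4.55,12,-3],[0.013,-0.032,0],0],
    [[-4.55,12,-4.5],[0.013,-0.032,0],0],
    [[-4.55,12,-5.5],[0.013,-0.032,0],0],
    [[-4.55,12,-5.5],[0.013,-0.032,0],0],
  ],
)

```text
clock: 6.5
eef_pos: [520.9, 212.1, 134.5]
eef_rot: [-3.109, 0.0, -1.186]
wrist_force: [0.0, -0.3, -9.4]
finger_gap: 39.8
```

```bash
python3 - <<'E'
from h import *
s=manip.read_state();print(s['eef_pos'],s['eef_rot'],s['wrist_force'],s['moment'],s['clock'])
for c in ['scene','top']:
    im,d=manip.camera(c); np.savez(f'pics/{c}1.npz',im=im,d=d)
    a=im[120:270,330:530] if c=='scene' else im[150:290,180:320]
    save(c+'1.png',cv2.resize(a,None,fx=4,fy=4,interpolation=cv2.INTER_CUBIC))
E
```

```text
[520.86232163 212.11855622 134.45320253] [-3.10872509e+00  1.24095416e-04 -1.18635070e+00] [ 0.02914379 -0.26657729 -9.39895527] [-0.11830182  0.16489942  0.05497354] 6.5
```

View pics/scene1.png

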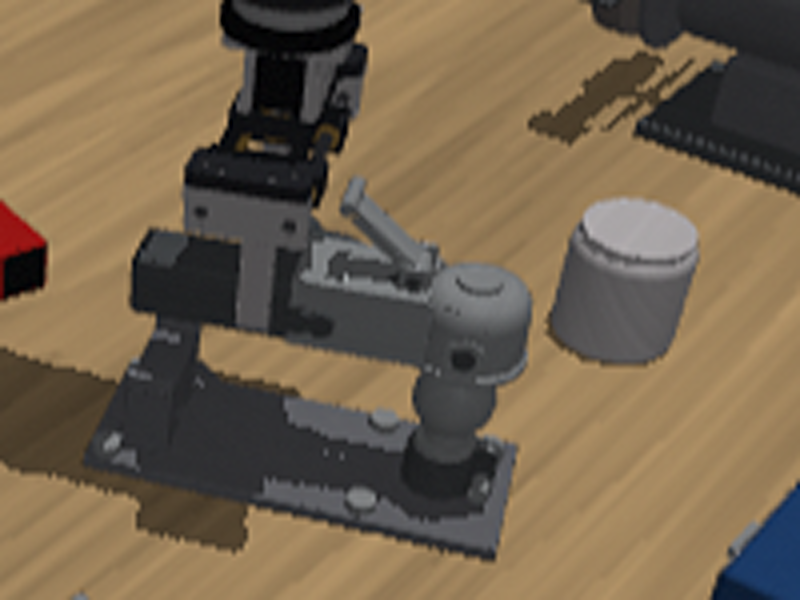

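View pics/top1.png

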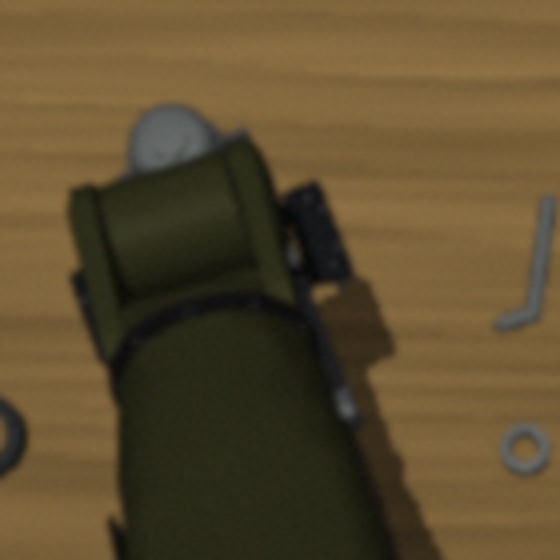

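apply_moves(
  series=[
    [[0,0.08,-0.3],[0,0,0],0],
    [[0,0.08,-0.6],[0,0,0],0],
    [[0,0.08,-0.9],[0,0,0],0],
    [[0,0.08,-1.2],[0,0,0],0],
    [[0,0.08,-1.5],[0,0,0],0],
    [[0,0.08,-1.8],[0,0,0],0],
    [[0,0.08,-2.1],[0,0,0],0],
    [[0,0.08,-2.4],[0,0,0],0],
    [[0,0.08,-2.4],[0,0,0],0],
    [[0,0.08,-2.4],[0,0,0],0],
  ],
)

```text
clock: 7.85
eef_pos: [521.1, 213.3, 111.5]
eef_rot: [-3.107, 0.0, -1.186]
wrist_force: [-0.0, 0.2, -9.5]
finger_gap: 39.5
```

apply_moves(
  series=[
    [[0,0,-0.2],[0,0,0],0],
    [[0,0,-0.4],[0,0,0],0],
    [[0,0,-0.6],[0,0,0],0],
    [[0,0,-0.8],[0,0,0],0],
    [[0,0,-1.0],[0,0,0],0],
    [[0,0,-1.1],[0,0,0],0],
    [[0,0,-1.2],[0,0,0],0],
    [[0,0,-1.2],[0,0,0],0],
    [[0,0,-1.2],[0,0,0],0],
    [[0,0,-1.2],[0,0,0],0],
  ],
)

```text
clock: 9.1
eef_pos: [520.9, 213.3, 99.3]
eef_rot: [-3.108, 0.0, -1.186]
wrist_force: [-5.1, 2.2, -7.5]
finger_gap: 39.9
```

apply_moves(
  series=[
    [[-0.03,0.01,0],[0,0,0],0],
    [[-0.06,0.02,0],[0,0,0],0],
    [[-0.08,0.03,0],[0,0,0],0],
    [[-0.08,0.03,0],[0,0,0],0],
    [[-0.08,0.03,0],[0,0,0],0],
    [[-0.08,0.03,0],[0,0,0],0],
    [[-0.08,0.03,-0.05],[0,0,0],0],
    [[-0.08,0.03,-0.1],[0,0,0],0],
    [[-0.08,0.03,-0.1],[0,0,0],0],
    [[-0.08,0.03,-0.1],[0,0,0],0],
  ],
)

```text
clock: 10.35
eef_pos: [520.3, 213.5, 98.4]
eef_rot: [-3.107, 0.0, -1.186]
wrist_force: [0.6, -0.0, -10.4]
finger_gap: 39.9
```

apply_moves(
  series=[
    [[0,0,-0.05],[0,0,0],0],
    [[0,0,-0.1],[0,0,0],0],
    [[0,0,-0.15],[0,0,0],0],
    [[0,0,-0.2],[0,0,0],0],
    [[0,0,-0.25],[0,0,0],0],
    [[0,0,-0.3],[0,0,0],0],
    [[0,0,-0.3],[0,0,0],0],
    [[0,0,-0.3],[0,0,0],0],
    [[0,0,-0.3],[0,0,0],0],
    [[0,0,-0.3],[0,0,0],0],
  ],
)

```text
clock: 11.6
eef_pos: [520.3, 213.6, 95.5]
eef_rot: [-3.107, 0.0, -1.186]
wrist_force: [1.0, -0.1, -10.4]
finger_gap: 39.8
```

apply_moves(
  series=[
    [[0,0,-0.03],[0,0,0],0],
    [[0,0,-0.06],[0,0,0],0],
    [[0,0,-0.09],[0,0,0],0],
    [[0,0,-0.12],[0,0,0],0],
    [[0,0,-0.15],[0,0,0],0],
    [[0,0,-0.15],[0,0,0],0],
    [[0,0,-0.15],[0,0,0],0],
    [[0,0,-0.15],[0,0,0],0],
    [[0,0,-0.15],[0,0,0],0],
    [[0,0,-0.15],[0,0,0],0],
  ],
)

```text
clock: 12.85
eef_pos: [520.3, 213.6, 94.0]
eef_rot: [-3.107, 0.0, -1.186]
wrist_force: [-0.4, 1.5, -7.7]
finger_gap: 39.5
```

apply_moves(
  series=[
    [[0,0,-0.02],[0,0,0],0],
    [[0,0,-0.04],[0,0,0],0],
    [[0,0,-0.06],[0,0,0],0],
    [[0,0,-0.06],[0,0,0],0],
    [[0,0,-0.06],[0,0,0],0],
    [[0,0,-0.06],[0,0,0],0],
    [[0,0,-0.06],[0,0,0],0],
    [[0,0,-0.06],[0,0,0],0],
    [[0,0,-0.06],[0,0,0],0],
    [[0,0,-0.06],[0,0,0],0],
  ],
)

```text
clock: 14.1
eef_pos: [520.3, 213.6, 93.4]
eef_rot: [-3.107, 0.0, -1.186]
wrist_force: [0.1, 2.8, -5.6]
finger_gap: 39.9
```

```bash
python3 - <<'E'
from h import *
s=manip.read_state();print(s['eef_pos'],s['eef_rot'],s['wrist_force'],s['moment'],s['clock'])
E
```

```text
[520.3247915  213.56081234  93.38283313] [-3.10692783e+00  1.94212980e-05 -1.18597078e+00] [ 0.1284276   2.83112592 -5.59296304] [ 0.59517669 -0.18983022  0.25171889] 14.1
```

apply_moves(
  series=[
    [[0,0.02,-0.02],[0,0,0],0],
    [[0,0.03,-0.04],[0,0,0],0],
    [[0,0.03,-0.04],[0,0,0],0],
    [[0,0.03,-0.04],[0,0,0],44],
    [[0,0.03,-0.04],[0,0,0],48],
    [[0,0.03,-0.04],[0,0,0],54],
    [[0,0.03,-0.04],[0,0,0],60],
    [[0,0.03,-0.04],[0,0,0],70],
    [[0,0.03,-0.04],[0,0,0],70],
    [[0,0.03,-0.04],[0,0,0],70],
  ],
)

```text
clock: 15.35
eef_pos: [520.3, 213.8, 93.0]
eef_rot: [-3.107, 0.0, -1.186]
wrist_force: [-0.3, 0.4, -0.0]
finger_gap: 65.7
```

```bash
python3 - <<'E'
from tilt import *
im,d,K,E,s,P=tilt('w4');print(s['eef_pos'],s['eef_rot'],s['wrist_force'],s['moment'],s['finger_gap'],s['clock'])
im,d=manip.camera('scene'); np.savez(f'pics/scene2.npz',im=im,d=d)
save('scene2.png',cv2.resize(im[130:270,330:520],(760,560),interpolation=cv2.INTER_CUBIC))
E
```

```text
[520.2888205  213.8380446   92.95532906] [-3.10703966e+00  2.74634122e-05 -1.18604545e+00] [-0.31581875  0.42479919 -0.0424192 ] [0.04631346 0.02909378 0.02555553] 65.72516869512658 15.35
```

View pics/scene2.png

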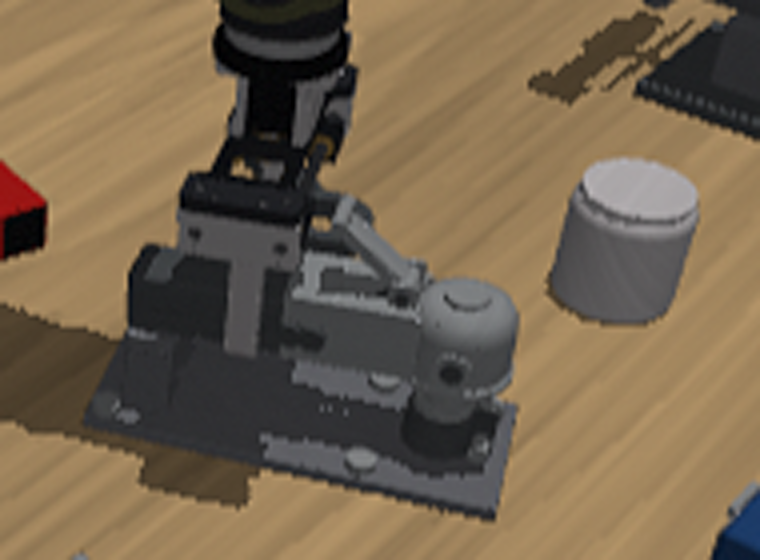

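View pics/w4.png

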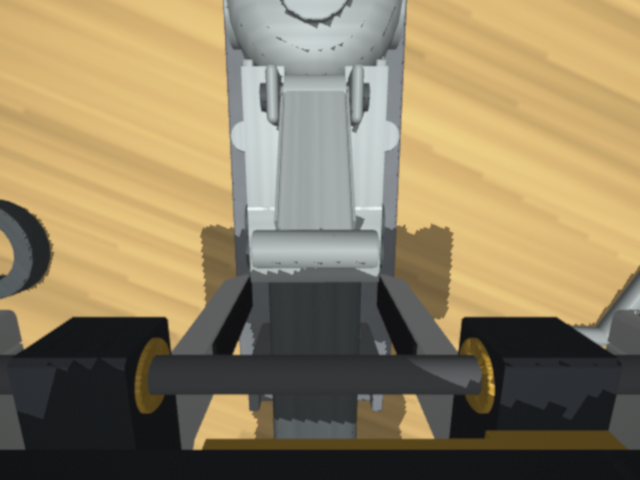

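apply_moves(
  series=[
    [[0,0,3],[0,0,0],70],
    [[0,0,7],[0,0,0],70],
    [[0,0,11],[0,0,0],40],
    [[0,0,12],[-0.013,0.032,0],0],
    [[4,1.6,12],[-0.013,0.032,0],0],
    [[8,3.2,12],[-0.013,0.032,0],0],
    [[11.47,4.64,12],[-0.013,0.032,0],0],
    [[11.47,4.64,10],[-0.013,0.032,0],0],
    [[11.47,4.64,8.5],[-0.013,0.032,0],0],
    [[11.47,4.64,7.5],[-0.013,0.032,0],0],
  ],
)

```text
clock: 16.7
eef_pos: [634.6, 260.1, 167.1]
eef_rot: [3.141, 0.0, -1.186]
wrist_force: [-0.6, 0.1, 0.1]
finger_gap: 0.5
```

```bash
python3 - <<'E'
from tilt import *
im,d,K,E,s,P=tilt('w5');print(s['eef_pos'],s['eef_rot'],s['wrist_force'],s['moment'],s['finger_gap'],s['clock'])
im,d=manip.camera('scene'); np.savez(f'pics/scene3.npz',im=im,d=d)
save('scene3.png',cv2.resize(im[130:270,330:520],(760,560),interpolation=cv2.INTER_CUBIC))
E
```

```text
[634.60674319 260.14348398 167.14336544] [ 3.14079641e+00  5.03663189e-05 -1.18596855e+00] [-0.55196394  0.08350188  0.08075712] [-0.01498517  0.0122182  -0.03652882] 0.4572262697317973 16.7
```

View pics/scene3.png

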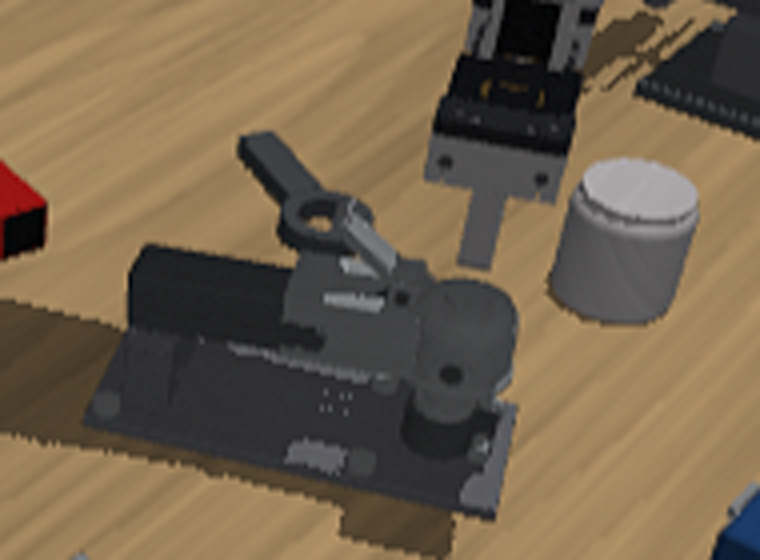

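View pics/w5.png

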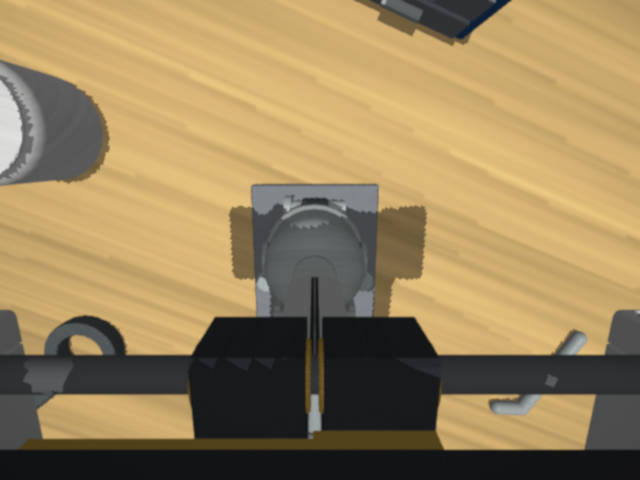

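apply_moves(
  series=[
    [[0.04,0.01,-0.4],[0,0,0],0],
    [[0.04,0.01,-0.8],[0,0,0],0],
    [[0.04,0.01,-1.2],[0,0,0],0],
    [[0.04,0.01,-1.5],[0,0,0],0],
    [[0.04,0.01,-1.8],[0,0,0],0],
    [[0.04,0.01,-1.9],[0,0,0],0],
    [[0.04,0.01,-2.0],[0,0,0],0],
    [[0.04,0.01,-2.05],[0,0,0],0],
    [[0.04,0.01,-2.1],[0,0,0],0],
    [[0.04,0.01,-2.1],[0,0,0],0],
  ],
)

```text
clock: 18.05
eef_pos: [635.4, 260.3, 147.0]
eef_rot: [-3.141, -0.0, -1.186]
wrist_force: [-1.2, -0.7, 0.3]
finger_gap: 0.6
```

apply_moves(
  series=[
    [[0,0,-0.04],[0,0,0],0],
    [[0,0,-0.08],[0,0,0],0],
    [[0,0,-0.12],[0,0,0],0],
    [[0,0,-0.16],[0,0,0],0],
    [[0,0,-0.2],[0,0,0],0],
    [[0,0,-0.24],[0,0,0],0],
    [[0,0,-0.28],[0,0,0],0],
    [[0,0,-0.28],[0,0,0],0],
    [[0,0,-0.28],[0,0,0],0],
    [[0,0,-0.28],[0,0,0],0],
  ],
)

```text
clock: 19.3
eef_pos: [635.8, 260.4, 145.7]
eef_rot: [-3.14, -0.0, -1.186]
wrist_force: [-3.3, -1.0, 10.3]
finger_gap: 0.5
```

apply_moves(
  series=[
    [[0,0,-0.02],[0,0,0],0],
    [[0,0,-0.04],[0,0,0],0],
    [[0,0,-0.06],[0,0,0],0],
    [[0,0,-0.08],[0,0,0],0],
    [[0,0,-0.1],[0,0,0],0],
    [[0,0,-0.1],[0,0,0],0],
    [[0,0,-0.1],[0,0,0],0],
    [[0,0,-0.1],[0,0,0],0],
    [[0,0,-0.1],[0,0,0],0],
    [[0,0,-0.1],[0,0,0],0],
  ],
)

```text
clock: 20.55
eef_pos: [636.0, 260.5, 144.8]
eef_rot: [-3.139, -0.0, -1.186]
wrist_force: [-1.3, -1.4, 10.9]
finger_gap: 0.3
```

apply_moves(
  series=[
    [[0,0,-0.02],[0,0,0],0],
    [[0,0,-0.04],[0,0,0],0],
    [[0,0,-0.06],[0,0,0],0],
    [[0,0,-0.08],[0,0,0],0],
    [[0,0,-0.1],[0,0,0],0],
    [[0,0,-0.12],[0,0,0],0],
    [[0,0,-0.14],[0,0,0],0],
    [[0,0,-0.15],[0,0,0],0],
    [[0,0,-0.15],[0,0,0],0],
    [[0,0,-0.15],[0,0,0],0],
  ],
)

```text
clock: 21.8
eef_pos: [636.2, 260.6, 143.9]
eef_rot: [-3.138, -0.0, -1.186]
wrist_force: [-1.3, -0.8, 14.3]
finger_gap: 0.6
```

apply_moves(
  series=[
    [[0,0,-0.02],[0,0,0],0],
    [[0,0,-0.04],[0,0,0],0],
    [[0,0,-0.06],[0,0,0],0],
    [[0,0,-0.08],[0,0,0],0],
    [[0,0,-0.1],[0,0,0],0],
    [[0,0,-0.11],[0,0,0],0],
    [[0,0,-0.12],[0,0,0],0],
    [[0,0,-0.12],[0,0,0],0],
    [[0,0,-0.12],[0,0,0],0],
    [[0,0,-0.12],[0,0,0],0],
  ],
)

```text
clock: 23.05
eef_pos: [636.4, 260.7, 143.0]
eef_rot: [-3.137, -0.0, -1.186]
wrist_force: [-0.8, -1.0, 15.7]
finger_gap: 0.7
```

apply_moves(
  series=[
    [[0,0,-0.02],[0,0,0],0],
    [[0,0,-0.04],[0,0,0],0],
    [[0,0,-0.06],[0,0,0],0],
    [[0,0,-0.08],[0,0,0],0],
    [[0,0,-0.1],[0,0,0],0],
    [[0,0,-0.12],[0,0,0],0],
    [[0,0,-0.14],[0,0,0],0],
    [[0,0,-0.15],[0,0,0],0],
    [[0,0,-0.15],[0,0,0],0],
    [[0,0,-0.15],[0,0,0],0],
  ],
)

```text
clock: 24.3
eef_pos: [636.6, 260.8, 142.1]
eef_rot: [-3.136, -0.0, -1.186]
wrist_force: [-1.0, -0.4, 18.5]
finger_gap: 0.5
```

apply_moves(
  series=[
    [[0,0,-0.02],[0,0,0],0],
    [[0,0,-0.04],[0,0,0],0],
    [[0,0,-0.06],[0,0,0],0],
    [[0,0,-0.08],[0,0,0],0],
    [[0,0,-0.1],[0,0,0],0],
    [[0,0,-0.11],[0,0,0],0],
    [[0,0,-0.12],[0,0,0],0],
    [[0,0,-0.12],[0,0,0],0],
    [[0,0,-0.12],[0,0,0],0],
    [[0,0,-0.12],[0,0,0],0],
  ],
)

```text
clock: 25.55
eef_pos: [636.8, 260.9, 140.3]
eef_rot: [-3.136, -0.0, -1.186]
wrist_force: [2.5, 2.0, 14.3]
finger_gap: 0.9
```

apply_moves(
  series=[
    [[0,0,-0.02],[0,0,0],0],
    [[0,0,-0.04],[0,0,0],0],
    [[0,0,-0.06],[0,0,0],0],
    [[0,0,-0.08],[0,0,0],0],
    [[0,0,-0.1],[0,0,0],0],
    [[0,0,-0.12],[0,0,0],0],
    [[0,0,-0.14],[0,0,0],0],
    [[0,0,-0.15],[0,0,0],0],
    [[0,0,-0.15],[0,0,0],0],
    [[0,0,-0.15],[0,0,0],0],
  ],
)

```text
clock: 26.8
eef_pos: [636.9, 261.0, 138.5]
eef_rot: [-3.135, -0.0, -1.186]
wrist_force: [4.6, 3.6, 10.5]
finger_gap: 0.5
```

apply_moves(
  series=[
    [[0.02,0.01,-0.02],[0,0,0],0],
    [[0.04,0.02,-0.04],[0,0,0],0],
    [[0.06,0.03,-0.06],[0,0,0],0],
    [[0.08,0.04,-0.08],[0,0,0],0],
    [[0.1,0.05,-0.1],[0,0,0],0],
    [[0.12,0.06,-0.12],[0,0,0],0],
    [[0.12,0.06,-0.14],[0,0,0],0],
    [[0.12,0.06,-0.15],[0,0,0],0],
    [[0.12,0.06,-0.15],[0,0,0],0],
    [[0.12,0.06,-0.15],[0,0,0],0],
  ],
)

```text
clock: 28.05
eef_pos: [637.5, 261.3, 136.6]
eef_rot: [-3.138, -0.0, -1.186]
wrist_force: [0.9, 0.0, 10.8]
finger_gap: 0.5
```

apply_moves(
  series=[
    [[0.01,0,-0.02],[0,0,0],0],
    [[0.02,0.01,-0.04],[0,0,0],0],
    [[0.03,0.01,-0.06],[0,0,0],0],
    [[0.04,0.02,-0.08],[0,0,0],0],
    [[0.04,0.02,-0.1],[0,0,0],0],
    [[0.04,0.02,-0.12],[0,0,0],0],
    [[0.04,0.02,-0.12],[0,0,0],0],
    [[0.04,0.02,-0.12],[0,0,0],0],
    [[0.04,0.02,-0.12],[0,0,0],0],
    [[0.04,0.02,-0.12],[0,0,0],0],
  ],
)

```text
clock: 29.3
eef_pos: [637.8, 261.4, 135.6]
eef_rot: [-3.138, -0.0, -1.186]
wrist_force: [-0.9, 0.3, 14.2]
finger_gap: 0.3
```

apply_moves(
  series=[
    [[0.01,0,-0.02],[0,0,0],0],
    [[0.01,0.01,-0.04],[0,0,0],0],
    [[0.02,0.01,-0.06],[0,0,0],0],
    [[0.02,0.01,-0.08],[0,0,0],0],
    [[0.02,0.01,-0.1],[0,0,0],0],
    [[0.02,0.01,-0.1],[0,0,0],0],
    [[0.02,0.01,-0.1],[0,0,0],0],
    [[0.02,0.01,-0.1],[0,0,0],0],
    [[0.02,0.01,-0.1],[0,0,0],0],
    [[0.02,0.01,-0.1],[0,0,0],0],
  ],
)

```text
clock: 30.55
eef_pos: [638.1, 261.4, 133.9]
eef_rot: [-3.138, -0.0, -1.186]
wrist_force: [2.1, 0.2, 7.7]
finger_gap: 0.6
```

apply_moves(
  series=[
    [[0.01,0,-0.02],[0,0,0],0],
    [[0.02,0,-0.04],[0,0,0],0],
    [[0.03,0,-0.06],[0,0,0],0],
    [[0.04,0,-0.08],[0,0,0],0],
    [[0.04,0,-0.1],[0,0,0],0],
    [[0.04,0,-0.1],[0,0,0],0],
    [[0.04,0,-0.1],[0,0,0],0],
    [[0.04,0,-0.1],[0,0,0],0],
    [[0.04,0,-0.1],[0,0,0],0],
    [[0.04,0,-0.1],[0,0,0],0],
  ],
)

```text
clock: 31.8
eef_pos: [638.3, 261.5, 133.8]
eef_rot: [-3.138, -0.0, -1.186]
wrist_force: [-3.2, -1.0, 15.7]
finger_gap: 0.4
```

apply_moves(
  series=[
    [[0,0,-0.02],[0,0,0],0],
    [[0,0,-0.04],[0,0,0],0],
    [[0,0,-0.06],[0,0,0],0],
    [[0,0,-0.08],[0,0,0],0],
    [[0,0,-0.1],[0,0,0],0],
    [[0,0,-0.11],[0,0,0],0],
    [[0,0,-0.11],[0,0,0],0],
    [[0,0,-0.11],[0,0,0],0],
    [[0,0,-0.11],[0,0,0],0],
    [[0,0,-0.11],[0,0,0],0],
  ],
)

```text
clock: 33.05
eef_pos: [638.3, 261.5, 133.7]
eef_rot: [-3.138, -0.0, -1.186]
wrist_force: [-5.0, -2.7, 21.1]
finger_gap: 0.3
```

apply_moves(
  series=[
    [[0,0,0.3],[0,0,0],0],
    [[0,0,1.5],[0,0,0],0],
    [[0,0,5],[0,0,0],0],
    [[0,0,9],[0,0,0],0],
    [[-2,-0.8,10],[0,0,0],0],
    [[-5,-2,10],[0,0,0],0],
    [[-7.4,-3,10],[0,0,0],0],
    [[-7.4,-3,10],[0,0,0],0],
    [[-7.4,-3,10],[0,0,0],0],
    [[-7.4,-3,10],[0,0,0],0],
  ],
)

```text
clock: 34.3
eef_pos: [564.0, 231.4, 230.2]
eef_rot: [3.141, 0.0, -1.186]
wrist_force: [0.0, 0.9, -0.2]
finger_gap: 0.3
```

```bash
python3 - <<'E'
from tilt import *
im,d,K,E,s,P=tilt('w6');print(s['eef_pos'],s['eef_rot'],s['wrist_force'],s['moment'],s['finger_gap'],s['clock'])
im,d=manip.camera('scene'); np.savez(f'pics/scene4.npz',im=im,d=d)
save('scene4.png',cv2.resize(im[130:270,330:520],(760,560),interpolation=cv2.INTER_CUBIC))
E
```

```text
[564.04744179 231.41926301 230.18817952] [ 3.14129232e+00  3.67390869e-05 -1.18602954e+00] [ 0.04954234  0.9431721  -0.16368951] [-0.06851137 -0.05577275 -0.04020151] 0.2643673972461534 34.3
```

View pics/scene4.png

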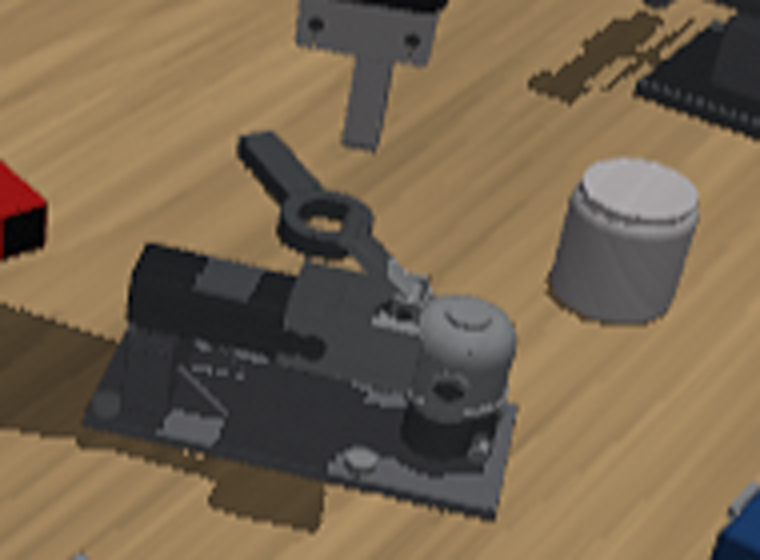

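View pics/w6.png

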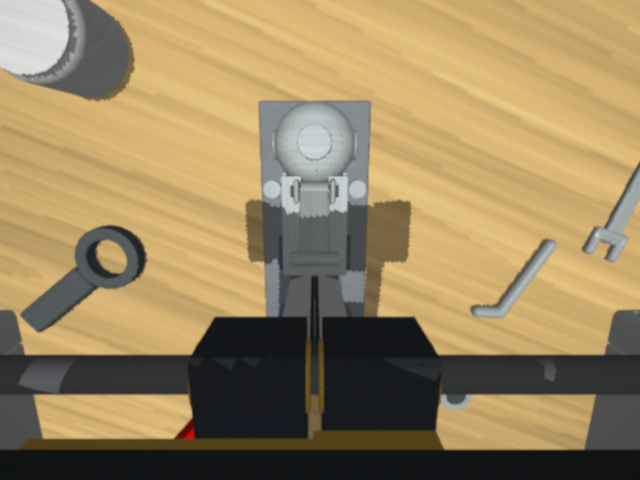

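The head is down on the collar and the lever is still up, seen in the wrist view with the boss at (315,142) and the lever roll at (314,258). I'll measure both before pressing.

```bash
python3 - <<'E'
from h import *
z=np.load('pics/w6.npz');d,K,E=z['d'],z['K'],z['E']
v,u=np.mgrid[0:480,0:640];c=np.stack([(u-K[0,2])/K[0,0]*d,(v-K[1,2])/K[1,1]*d,d],-1);P=(c-E[:3,3])@E[:3,:3]
n=np.array([.9264,.3764]);m=np.array([-.3764,.9264]);B=np.array([635.4,260.4])
def show(nm,w): q=w[:,:2]-B;print(nm,len(w),w.mean(0).round(1),'h',(q@n).mean().round(1),(q@n).min().round(1),(q@n).max().round(1),'lat',(q@m).mean().round(1),'z',np.percentile(w[:,2],[5,50,95]).round(1))
show('boss',P[130:155,303:328].reshape(-1,3))
w=P[245:272,288:342].reshape(-1,3);show('roll',w[w[:,2]>145])
w=P[130:155,303:328].reshape(-1,3);q=(w[:,:2]-B)@n;print('boss slope deg',np.degrees(np.polyfit(q,w[:,2],1)[0]))
E
```

```text
boss 625 [637.9 260.4 108.2] h 2.3 -7.4 10.9 lat -0.9 z [106.5 107.8 108.9]
roll 892 [569.  233.  153.1] h -71.9 -79.0 -7.4 lat -0.4 z [146.3 153.4 155.4]
boss slope deg -11.177403873080195
```

apply_moves(
  series=[
    [[0,0,-1.5],[0,0,0],0],
    [[0,0,-3],[0,0,0],0],
    [[0,0,-4],[0,0,0],0],
    [[0,0,-4.6],[0,0,0],0],
    [[0,0,-4.9],[0,0,0],0],
    [[-0.1,-0.04,-5.1],[0,0,0],0],
    [[-0.25,-0.1,-5.3],[0,0,0],0],
    [[-0.4,-0.16,-5.6],[0,0,0],0],
    [[-0.55,-0.22,-5.9],[0,0,0],0],
    [[-0.55,-0.22,-5.9],[0,0,0],0],
  ],
)

```text
clock: 35.65
eef_pos: [557.8, 228.9, 172.7]
eef_rot: [-3.141, -0.0, -1.186]
wrist_force: [-5.2, -2.2, 8.9]
finger_gap: 0.6
```

apply_moves(
  series=[
    [[-0.15,-0.06,-0.3],[0,0,0],0],
    [[-0.3,-0.12,-0.6],[0,0,0],0],
    [[-0.45,-0.18,-0.9],[0,0,0],0],
    [[-0.6,-0.24,-1.2],[0,0,0],0],
    [[-0.7,-0.28,-1.5],[0,0,0],0],
    [[-0.8,-0.32,-1.8],[0,0,0],0],
    [[-0.9,-0.36,-2.1],[0,0,0],0],
    [[-0.95,-0.38,-2.3],[0,0,0],0],
    [[-0.95,-0.38,-2.3],[0,0,0],0],
    [[-0.95,-0.38,-2.3],[0,0,0],0],
  ],
)

```text
clock: 36.9
eef_pos: [548.6, 225.2, 148.9]
eef_rot: [-3.141, -0.0, -1.186]
wrist_force: [-2.9, -2.6, 5.3]
finger_gap: 0.7
```

apply_moves(
  series=[
    [[0,0,-0.05],[0,0,0],0],
    [[-0.02,0,-0.1],[0,0,0],0],
    [[-0.02,0,-0.15],[0,0,0],0],
    [[-0.02,0,-0.2],[0,0,0],0],
    [[-0.02,0,-0.25],[0,0,0],0],
    [[-0.02,0,-0.3],[0,0,0],0],
    [[-0.02,0,-0.35],[0,0,0],0],
    [[-0.02,0,-0.35],[0,0,0],0],
    [[-0.02,0,-0.35],[0,0,0],0],
    [[-0.02,0,-0.35],[0,0,0],0],
  ],
)

```text
clock: 38.15
eef_pos: [548.4, 225.2, 145.6]
eef_rot: [-3.141, -0.0, -1.186]
wrist_force: [-6.6, -3.6, 11.5]
finger_gap: 0.3
```

apply_moves(
  series=[
    [[0,0,-0.03],[0,0,0],0],
    [[0,0,-0.06],[0,0,0],0],
    [[0,0,-0.09],[0,0,0],0],
    [[0,0,-0.12],[0,0,0],0],
    [[0,0,-0.12],[0,0,0],0],
    [[0,0,-0.12],[0,0,0],0],
    [[0,0,-0.12],[0,0,0],0],
    [[0,0,-0.12],[0,0,0],0],
    [[0,0,-0.12],[0,0,0],0],
    [[0,0,-0.12],[0,0,0],0],
  ],
)

```text
clock: 39.4
eef_pos: [548.4, 225.2, 145.1]
eef_rot: [-3.141, -0.0, -1.186]
wrist_force: [-9.5, -4.5, 18.7]
finger_gap: 0.2
```

apply_moves(
  series=[
    [[-0.04,-0.02,0],[0,0,0],0],
    [[-0.08,-0.03,0],[0,0,0],0],
    [[-0.1,-0.04,-0.02],[0,0,0],0],
    [[-0.1,-0.04,-0.04],[0,0,0],0],
    [[-0.1,-0.04,-0.06],[0,0,0],0],
    [[-0.1,-0.04,-0.06],[0,0,0],0],
    [[-0.1,-0.04,-0.06],[0,0,0],0],
    [[-0.1,-0.04,-0.06],[0,0,0],0],
    [[-0.1,-0.04,-0.06],[0,0,0],0],
    [[-0.1,-0.04,-0.06],[0,0,0],0],
  ],
)

```text
clock: 40.65
eef_pos: [548.1, 225.1, 145.0]
eef_rot: [-3.139, -0.0, -1.186]
wrist_force: [-5.9, -3.7, 18.3]
finger_gap: 0.5
```

apply_moves(
  series=[
    [[0,0,0.3],[0,0,0],0],
    [[0,0,1.5],[0,0,0],0],
    [[0,0,5],[0,0,0],0],
    [[0,0,9],[0,0,0],0],
    [[-1,-0.4,12],[0,0,0],0],
    [[-3,-1.2,13],[0,0,0],0],
    [[-5,-2,13],[0,0,0],0],
    [[-5,-2,13],[0,0,0],0],
    [[-5,-2,13],[0,0,0],0],
    [[-5,-2,13],[0,0,0],0],
  ],
)

```text
clock: 41.9
eef_pos: [497.8, 205.0, 272.9]
eef_rot: [3.141, 0.0, -1.186]
wrist_force: [-0.5, 0.2, -0.4]
finger_gap: 0.5
```

```bash
python3 - <<'E'
from tilt import *
im,d,K,E,s,P=tilt('w7');print(s['eef_pos'],s['wrist_force'],s['clock'])
n=np.array([.9264,.3764]);m=np.array([-.3764,.9264]);B=np.array([635.4,260.4])
q=(P[...,:2]-B);h=q@n;l=q@m;Z=P[...,2]
k=(np.abs(l)<14)&(h>-101)&(h<-85);print('roll z',k.sum(),np.percentile(Z[k],[5,50,95]).round(1))
k=(np.hypot(h-2,l)<9);print('boss z',k.sum(),np.percentile(Z[k],[5,50,95]).round(1))
k=(np.abs(l)<14)&(h>-85)&(h<-45);print('lever',k.sum(),np.percentile(Z[k],[5,50,95]).round(1))
k=(np.abs(l)<15)&(h>-140)&(h<-112)&(Z>80)&(Z<120);print('bar top',k.sum(),np.percentile(Z[k],[5,50,95]).round(1))
im,d=manip.camera('scene'); np.savez(f'pics/scene5.npz',im=im,d=d); im=im
save('scene5.png',cv2.resize(im[130:270,330:520],(760,560),interpolation=cv2.INTER_CUBIC))
E
```

```text
[497.84293036 205.03632049 272.86967579] [-0.49511179  0.230428   -0.37796074] 41.9
roll z 597 [104.3 118.3 120.6]
boss z 429 [106.5 107.8 109. ]
lever 2863 [103.9 116.9 426.3]
bar top 1003 [96.6 97.8 99.1]
```

View pics/scene5.png

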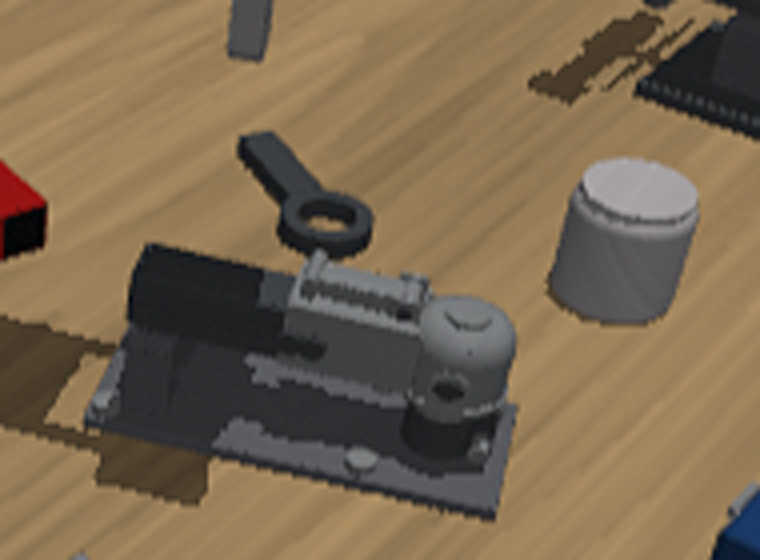

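View pics/w7.png

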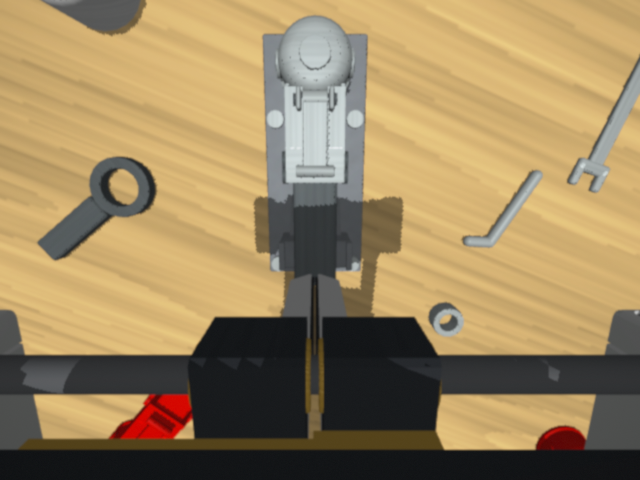

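```bash
python3 - <<'E'
from h import *
s=manip.read_state();print(s['clock'],abs(s['qd']).max(),s['wrist_force']);print(manip.sign_off())
E
```

```text
42.0 0.004582093996206822 [-0.10879196 -0.14035005  0.3082503 ]
the job is handed in; nothing more can be done
None
```

I set the grey coupler over the ball with its drawbar in the saddle, pushed the head home, then pressed the latch lever shut. I handed the job in at 42.0 s; no verdict comes back.

- **Carrying and setting down:** I gripped the drawbar at about x = -39 mm and found the ball's centre at about 74.5 mm. On the way down, about 6 N of sideways force showed the socket was slightly off. I shifted it 0.9 mm, lowered it until the pads and saddle took the weight, and let go.
- **Pushing home:** The highest push I read while the pads slid was about 18.5 N. The head then stopped dead: raising the push from 8 to 21 N moved it only about 0.2 mm. The boss was then at about 108 mm, against 108.5 mm expected when home, and the picture showed the lever still up.
- **Latch:** I pressed the lever down to a firm stop at no more than about 19 N downward (about 21 N in all). The finger stopped at 120.0 mm and the roll's top measured about 120.6 mm, against 120.4 mm expected when shut.
- **Last checks:** The top of the drawbar was about 98 mm high, as expected with the tail on the saddle. The gripper was well clear with almost no force on the wrist. The bystanders in view looked undisturbed, but I did not measure them again.
- **What I could not confirm:** Forces were read only at the end of each move, so short peaks in between were not seen. Camera heights ran about 0.6 mm low on the bench. A camera measure of the boss's tilt (-11°) disagreed with the expected nose-down tilt of about 1.8°. I took it as depth noise, since the heights agreed, and did not repeat it.

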